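Push the long vial up the sloped rack into its pocket

TASK

Two capped vials lie at the low end of the sloped two-gutter rack. With the fingertips, push the longer vial up its gutter and over the low ridge so that it rests in the pocket between the ridge and the end stop and cannot roll back; roll it along the gutter, do not pick it up. Leave the shorter vial lying at the low end, do not disturb the jar and the open vial standing nearby, and finish clear of everything.

Things in the scene. Friction and masses are not known exactly. Their poses are not given: they have to be found in the camera images.
- rack: Fixed aluminium rack (grey plastic ridges and end stops), 177 x 194 mm, up to 82 mm tall, with two parallel sloped gutters, each 88 mm wide inside; side walls 6 mm thick stand 14 mm above the floor. Origin on the worktop under its middle; x is the horizontal direction of uphill (away from the robot, turned up to 0.35 rad), y left across the gutters.
- lane (a point): Frame of the sloped gutter floors, both alike. Origin on the floor surface on the rack's middle line, at the inner face of the low lip (lip 4 mm thick, top 8 mm above the floor, nothing beyond it downhill), 34 mm above the worktop. x: uphill along the floor (rises 0.12 rad); y: level, to the left; z: square to the floor. Gutter centre lines at y = +47 and -47 mm.
- long_vial: The longer vial: amber, white cap, blank paper band; a smooth cylinder 36 mm in diameter, 82 mm long, 40 to 85 g. It lies across one of the gutters (either) against the low lip, centre at lane x = 15 mm, and rolls freely. Origin at its centre; y is the cylinder axis, x and z turn as it rolls. Friction about 0.2; under 2 N takes it over the ridge.
- short_vial: The shorter vial: same make, 36 mm in diameter but only 56 mm long, about 60 g, lying against the low lip of the other gutter. Origin at its centre, y along the cylinder. Must stay where it is.
- amber_jar: Bystander: wide amber jar with lid, 68 mm in diameter, 92 mm tall, standing loose on the worktop to the left of the rack. Origin at the centre of its underside.
- open_vial: Bystander: open amber vial, 35 mm in diameter, 82 mm tall, standing upright and loose on the worktop to the right of the rack. Origin at the centre of its underside.
- pocket_left (a point): Middle of the left gutter's pocket, on the floor surface at lane x = 147 mm, y = +47 mm. It lies between the low ridge (a ramp rising from lane x = 108 mm to its crest at 130 mm, 4 mm above the floor, with a sheer drop on the pocket side) and the end stop (face at x = 164 mm, 27 mm tall). A vial resting in it has its centre at lane x = 141 to 146 mm, 18 mm above the floor.
- pocket_right (a point): Middle of the right gutter's pocket, on the floor surface at lane x = 147 mm, y = -47 mm. It lies between the low ridge (a ramp rising from lane x = 108 mm to its crest at 130 mm, 4 mm above the floor, with a sheer drop on the pocket side) and the end stop (face at x = 164 mm, 27 mm tall). A vial resting in it has its centre at lane x = 141 to 146 mm, 18 mm above the floor.
Mind the look-alikes: they are no part of the job. Leave any green or red look-alike of the long_vial alone.

How it is judged:
By the outcome, as a careful person would: the job done as asked, in the order asked, and still so for the second after the job is handed in, with the robot touching nothing.
It also fails if it takes over 38 s, if anything falls off the work surface, if the arm or the gripper's body presses on something with over 40 N, if the wrist force passes 120 N, or if a joint passes its speed limit or range.

ROBOT

A 7-joint arm with a two-finger parallel gripper is mounted at the origin on a cart in front of the work surface, level with it; the furniture and walls round the work are solid. World frame = base frame: x ahead of the robot, y to its left, z up, the work surface at z = 0. Lengths are in m, angles in rad, forces in N, time in s.
With the tool pointing down it reaches from about 0.35 to 0.9 m from the base axis. Payload 8.1 kg.
Tool frame: the origin (TCP) lies at the centre of the arm's flange, where the gripper is bolted on; the fingertips stand 178 mm ahead of it and the grasp point (between the pads) lies 159 mm ahead of it; z points along the fingers, y is the direction in which the jaws open and shut (so a half turn about z gives the same grasp; the last joint's range is limited). The gripper opens to 92 mm and grips with 3 to 60 N. Pads are 19 mm wide; open, the fingers measure 130 mm over their backs; the gripper's body (75 mm by 190 mm) begins 47 mm behind the grasp point.
Start: joints at [-1.431, 0.434, 0.025, 1.573, -0.012, 1.134, -0.075], TCP at [0.15, 0.607, 0.405] pointing down, gripper open.
Joint ranges: [-2.62, 2.62], [-0.44, 2.09], [-1.27, 1.32], [0.08, 2.57], [-1.32, 4.46], [0.12, 2], [-2.74, 2.74]. Speed limits (rad/s): [2.22, 2.22, 3.01, 3.01, 3.14, 3.14, 3.14].

INTERFACE

Orientations are given as a rotation vector (axis times angle).
In Python, from cell import arm, get_image, camera_model gives the robot as it stands. The module is installed in compiled form; this text tells all that it offers.
- The arm moves only by the shell command python3 -m pendant 'ROWS' [FORCE]. ROWS is JSON, a list that holds one entry, the list of rows, each a list of 7 numbers: the shift along the tool's x, y, z in mm, then the turn, a rotation vector about the tool's x, y, z in rad, then the closure, from -1 (fully open) to 1 (shut). In form: [[[x, y, z, rx, ry, rz, hand], ...]]. A call has 1 to 20 rows; each row is the pose to reach, as a shift and turn from the pose commanded when the call began, along the tool's axes at that moment; what a row does not reach only later rows make up. A row lasts 1/8 s, in which the tool goes at most 62.5 mm and 10.7 degrees, less where a joint would pass 70% of its speed; a pose out of reach is approached as far as the arm can. A call with a gripper value outside its range is refused whole. The fingers move at their own pace and stop on an object; FORCE is the grip in N (left out, the last holds). Time passes only in rows, so rows that repeat a pose let the fingers close. It gives the time, the measured TCP pose, the force and the opening at its end, in the units of the state.
- arm.observe(): the state, without advancing time (a new reading comes with each control period).
- get_image(name): name is "side" or "top"; returns the picture (384x512x3 uint8, red, green, blue); there is no depth.
- camera_model(name): a dict with "fx", "fy", "cx", "cy" (pixels), "position" and "orientation" of the camera in the world. Camera axes: x right, y down, z forward; pixel columns grow to the right and rows downward; lengths in m; the calibration is good to about 2 mm. A picture is of the moment at which its call begins. camera_model takes no time and is no camera call.
- arm.sign_off(): hands the job in, once; it reports no verdict.
The state is a dict: "clock": time; "joints": joint angles; "dq": joint speeds; "joint_efforts": joint torques, N m; "position": TCP position; "ee_rot": TCP orientation; "force": force on the tool from outside, world axes, zero at the start; "ft_torque": the same for the moment, N m; "width": opening from 0.0 (shut) to 1.0 (fully open).
Only numpy, scipy, OpenCV 4.12 (cv2) and the standard library are available. Lean on these libraries where they do the work, as an engineer would, in place of code of your own. Each camera call takes 0.05 s, during which the arm holds its last target.

## Working session

There is one attempt and no reset: what is moved stays moved. The work goes in short steps, Python scripts to look and compute and a shell command to move; the robot and the scene stay as the last step left them, time stands still between calls to the robot, and variables do not carry over. Pictures are saved under pics/ and viewed, and the job is handed in when it is done.

```bash
mkdir -p pics
python3 - <<'E'
from cell import arm,get_image,camera_model
import cv2
for n in("top","side"):
    im=get_image(n); cv2.imwrite(f"pics/{n}0.png",cv2.cvtColor(im,cv2.COLOR_RGB2BGR))
    print(n,camera_model(n))
print(arm.observe())
E
```

```text
top {'fx': 427.4805642947408, 'fy': 427.4805642947408, 'cx': 265.62845154749635, 'cy': 188.55806259271455, 'position': array([0.36304813, 0.04645781, 1.22626009]), 'orientation': array([-2.12331224,  2.17695969, -0.16260226])}
side {'fx': 422.5876676774815, 'fy': 422.5876676774815, 'cx': 261.9687503446678, 'cy': 193.8440059733802, 'position': array([ 0.37872516, -0.93719932,  0.86864035]), 'orientation': array([-2.23971161,  0.15882268, -0.0873563 ])}
{'clock': 0.1, 'joints': array([-1.43058905,  0.43513724,  0.0249903 ,  1.57400552, -0.01156589,
        1.13398404, -0.07509734]), 'dq': array([-2.28747385e-04, -3.01818307e-03,  8.72793773e-05, -1.60740708e-03,
       -7.18902364e-04, -8.12289996e-04, -1.49272746e-03]), 'joint_efforts': array([ 3.32886302e-03, -6.69122601e+01,  9.87916589e-01, -3.15145361e+01,
       -6.05458044e-02,  3.74749163e-02,  7.26158487e-05]), 'position': array([0.15026149, 0.60645587, 0.40403368]), 'ee_rot': array([-3.80569138e-01, -3.11845172e+00,  2.18355733e-03]), 'force': array([-0.27759199, -0.56262522,  0.27028909]), 'ft_torque': array([-0.03739073,  0.01439435, -0.00543303]), 'width': 0.9974366965268793}
```

View pics/top0.png

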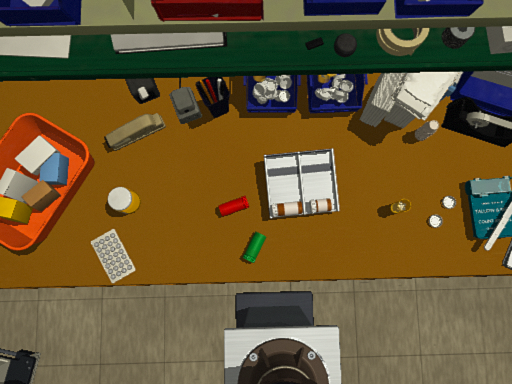

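View pics/side0.png

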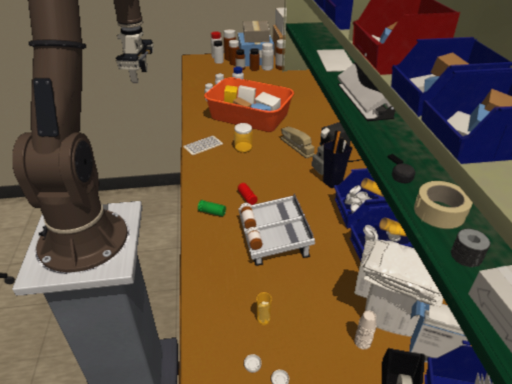

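Run:
```python
import cv2
a=cv2.imread("pics/top0.png")[135:275,205:350]
cv2.imwrite("pics/topc.png",cv2.resize(a,None,fx=5,fy=4.2*5/4.2*0.84,interpolation=cv2.INTER_CUBIC) if 0 else cv2.resize(a,None,fx=4,fy=4,interpolation=cv2.INTER_CUBIC))
a=cv2.imread("pics/side0.png")[170:270,190:330]
cv2.imwrite("pics/sidec.png",cv2.resize(a,None,fx=5,fy=5,interpolation=cv2.INTER_CUBIC))
```

```text
(no output)
```

View pics/topc.png

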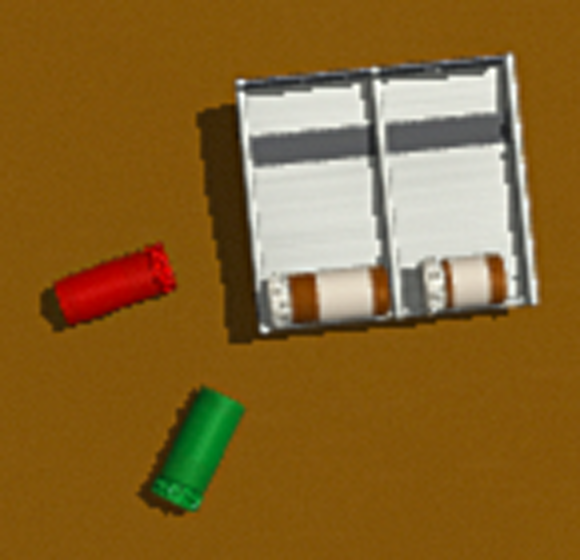

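View pics/sidec.png

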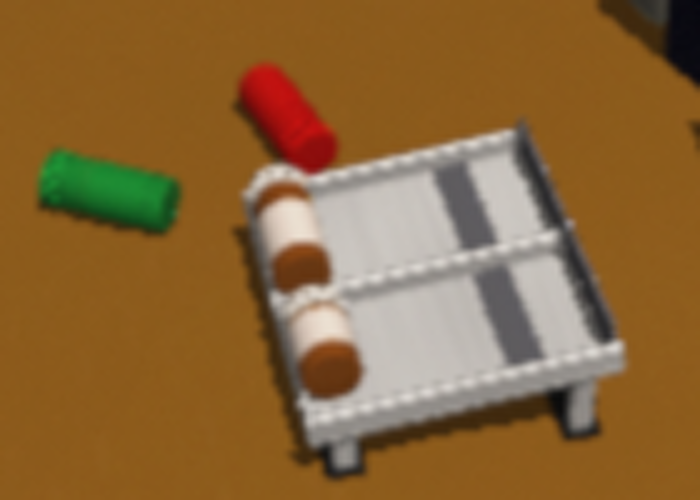

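```bash
cat > h.py <<'E'
import numpy as np
from scipy.spatial.transform import Rotation as R
from scipy.optimize import least_squares
from cell import arm,get_image,camera_model
S=.12
def proj(n,P):
    c=camera_model(n); q=(np.atleast_2d(P)-c["position"])@R.from_rotvec(c["orientation"]).as_matrix()
    return np.c_[c["fx"]*q[:,0]/q[:,2]+c["cx"],c["fy"]*q[:,1]/q[:,2]+c["cy"]]
def lane(p,L):  # p = lane origin x,y,yaw
    Rm=R.from_euler('z',p[2]).as_matrix()@R.from_euler('y',-S).as_matrix()
    return np.array([p[0],p[1],.034])+np.atleast_2d(L)@Rm.T
E
cat > fit.py <<'E'
from h import *
# wall top corners: LL, LR(low right), HL, HR
C=np.array([[-.004,.097,.014],[-.004,-.097,.014],[.174,.097,.014],[.174,-.097,.014]])
T=np.array([[270.75,218],[339,210.75],[264.5,155.75],[333.25,149.25]])
D=np.array([[239.4,208],[251.6,253],[294,195.6],[314.4,239.6]])
f=lambda p:np.r_[(proj("top",lane(p,C))-T).ravel(),(proj("side",lane(p,C))-D).ravel()]
r=least_squares(f,[.5,0,0.1]); p=r.x
print(p,r.fun.reshape(-1,2).round(1))
for nm,idx,n in(("t",T,"top"),("s",D,"side")):
    q=least_squares(lambda p:(proj(n,lane(p,C))-idx).ravel(),[.5,0,.1]); print(nm,q.x)
np.save("p.npy",p)
print("longvial top px",proj("top",lane(p,[[.015,.047+d,.018] for d in(-.041,.041)])),proj("side",lane(p,[[.015,.047+d,.018] for d in(-.041,.041)])))
print("short",proj("top",lane(p,[[.015,-.047,.018]])),"pocket",lane(p,[[.147,.047,0]]))
E
python3 fit.py
```

```text
[ 0.46388278 -0.0714885   0.07210525] [[-0.5 -0.1]
 [ 1.   0.4]
 [-0.4 -1.9]
 [ 0.4 -2. ]
 [-2.2 -0.2]
 [-1.8  1.4]
 [ 0.5 -1. ]
 [-0.  -0.8]]
t [ 0.46141254 -0.07125396  0.0740652 ]
s [ 0.46642145 -0.07139974  0.06800582]
longvial top px [[302.50725956 207.89766111]
 [272.8940837  210.77036916]] [[249.07577642 225.67525777]
 [243.76694426 207.26754299]]
short [[321.60489862 206.0450418 ]] pocket [[ 0.60606041 -0.01409649  0.05159769]]
```

Run:
```python
from h import *
import cv2
p=np.load("p.npy");print(p)
segs=[]
for x,z in((0,0),(.108,0),(.130,.004),(.164,.0)):
    segs+=[((x,.003,z),(x,.091,z)),((x,-.003,z),(x,-.091,z))]
for y in(.097,.003,-.003,-.097): segs.append(((-.004,y,.014),(.174,y,.014)))
for y,h in((.047,.041),(-.047,.028)): segs.append(((.015,y-h,.036),(.015,y+h,.036)))
for n,(r0,r1,c0,c1),k in(("top",(140,230,250,350),6),("side",(180,270,225,335),6)):
    im=cv2.resize(cv2.imread(f"pics/{n}0.png")[r0:r1,c0:c1],None,fx=k,fy=k,interpolation=cv2.INTER_CUBIC)
    for a,b in segs:
        q=((proj(n,lane(p,[a,b]))-[c0,r0]+.5)*k).astype(int)
        cv2.line(im,tuple(map(int,q[0])),tuple(map(int,q[1])),(255,0,255),1)
    cv2.imwrite(f"pics/ov_{n}.png",im)
```

```text
[ 0.46388278 -0.0714885   0.07210525]
```

View pics/ov_top.png

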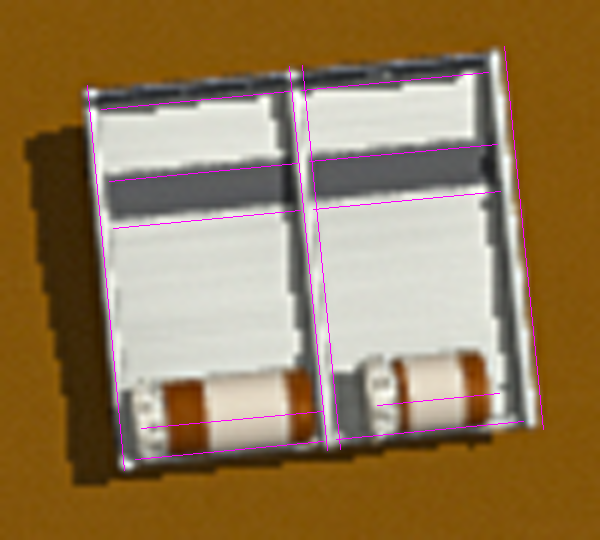

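View pics/ov_side.png

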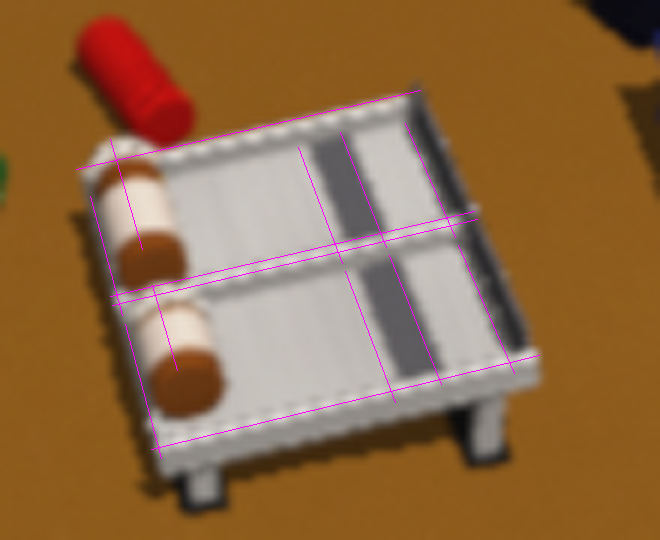

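```bash
cat > go.py <<'E'
import sys
from h import *
p=np.load("p.npy")
s=arm.observe(); Rm=R.from_rotvec(s["ee_rot"]); P=s["position"]
# target: fingertip bottom centre at lane-ish (horizontal dx from lip along uphill, lane y), tip height z
d,y,z=map(float,sys.argv[1:4])
c,n=np.cos(p[2]),np.sin(p[2])
W=np.array([p[0]+c*d-n*y,p[1]+n*d+c*y,z+.178])
Rt=np.array([[-c,-n,0],[-n,c,0],[0,0,-1]]).T   # columns: tool x=-uphill, y=lane y, z=down
Rt=np.array([[-c,-n,0],[-n,c,0],[0,0,-1]]).T
print("cols",Rt.round(2).tolist(),"det",np.linalg.det(Rt))
print("now",P.round(4),"tgt",W.round(4),"shift mm",(Rm.inv().apply(W-P)*1e3).round(1),"turn",(Rm.inv()*R.from_matrix(Rt)).as_rotvec().round(3))
rel=R.from_euler('z',-p[2]).apply(P-np.r_[p[:2],0.178]); print("tip in rack: uphill,left,z mm",(rel*1e3).round(1),"t",s["clock"],"F",s["force"].round(2),"w",round(s["width"],3))
E
python3 go.py -0.045 0.047 0.16
```

```text
cols [[-1.0, -0.07, 0.0], [-0.07, 1.0, 0.0], [0.0, 0.0, -1.0]] det 1.0
now [0.1503 0.6065 0.404 ] tgt [ 0.4156 -0.0279  0.338 ] shift mm [-410.1 -551.8   66.9] turn [-0.001 -0.    -0.315]
tip in rack: uphill,left,z mm [-264.   698.8  226. ] t 0.1 F [-0.28 -0.56  0.27] w 0.997
```

```bash
python3 -m pendant '[[[-29,-39,0,0,0,-0.02,0.5],[-59,-79,0,0,0,-0.045,0.5],[-88,-118,0,0,0,-0.07,0.5],[-117,-158,0,0,0,-0.09,0.5],[-146,-197,10,0,0,-0.11,0.5],[-176,-236,20,0,0,-0.135,0.5],[-205,-276,30,0,0,-0.16,0.5],[-234,-315,40,0,0,-0.18,0.5],[-264,-355,50,0,0,-0.2,0.5],[-293,-394,60,0,0,-0.225,0.5],[-322,-433,67,0,0,-0.25,0.5],[-351,-473,67,0,0,-0.27,0.5],[-381,-512,67,0,0,-0.29,0.5],[-400,-538,67,0,0,-0.31,0.5],[-410,-552,67,0,0,-0.315,0.5],[-410,-552,67,0,0,-0.315,0.5],[-410,-552,67,0,0,-0.315,0.5]]]' && python3 go.py -0.025 0.047 0.0465
python3 - <<'E'
from cell import *
import cv2
for n in("top","side"): cv2.imwrite(f"pics/{n}1.png",cv2.cvtColor(get_image(n),cv2.COLOR_RGB2BGR))
a=cv2.imread("pics/top1.png")[130:290,200:360];b=cv2.imread("pics/side1.png")[110:270,180:340]
cv2.imwrite("pics/c1.png",cv2.resize(cv2.hconcat([a,b]),None,fx=2.5,fy=2.5,interpolation=cv2.INTER_CUBIC))
E
```

```text
clock: 2.22
position: [0.4151, -0.027, 0.3376]
ee_rot: [0.114, -3.139, -0.0]
force: [0.4, -0.7, 0.2]
width: 0.247
cols [[-1.0, -0.07, 0.0], [-0.07, 1.0, 0.0], [0.0, 0.0, -1.0]] det 1.0
now [ 0.4151 -0.027   0.3376] tgt [ 0.4356 -0.0264  0.2245] shift mm [-20.5  -0.9 113. ] turn [ 0.    -0.001  0.001]
tip in rack: uphill,left,z mm [-45.4  47.9 159.6] t 2.225 F [ 0.44 -0.66  0.24] w 0.247
```

View pics/c1.png

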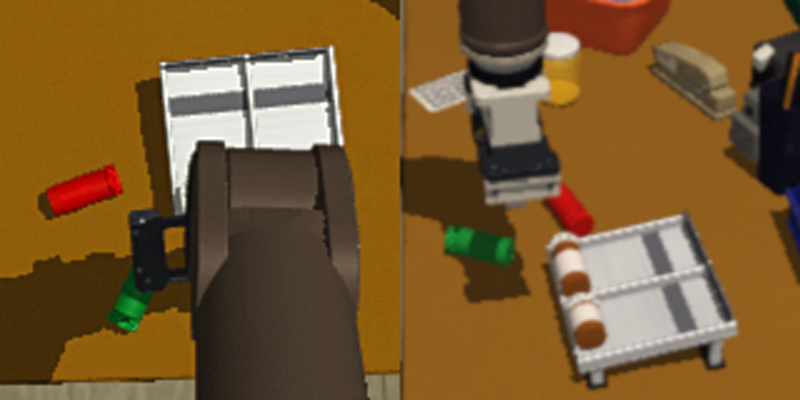

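Run:
```python
import cv2
from h import *
s=arm.observe()
im=cv2.imread("pics/side1.png")
Rm=R.from_rotvec(s["ee_rot"])
b=im[105:225,190:310]
k=5
b=cv2.resize(b,None,fx=k,fy=k,interpolation=cv2.INTER_CUBIC)
for y in(-.0115,.0115,-.0305,.0305):
  q=[s["position"]+Rm.apply(v) for v in([-.0095,y,.178],[.0095,y,.178],[.0095,y,.112],[-.0095,y,.112])]
  u=((proj("side",np.array(q))-[190,105]+.5)*k).astype(int)
  cv2.polylines(b,[u.reshape(-1,1,2).astype('int32')],True,(255,0,255) if y<0 else (255,255,0),1)
cv2.imwrite("pics/c2.png",b)
```

```text
(no output)
```

View pics/c2.png

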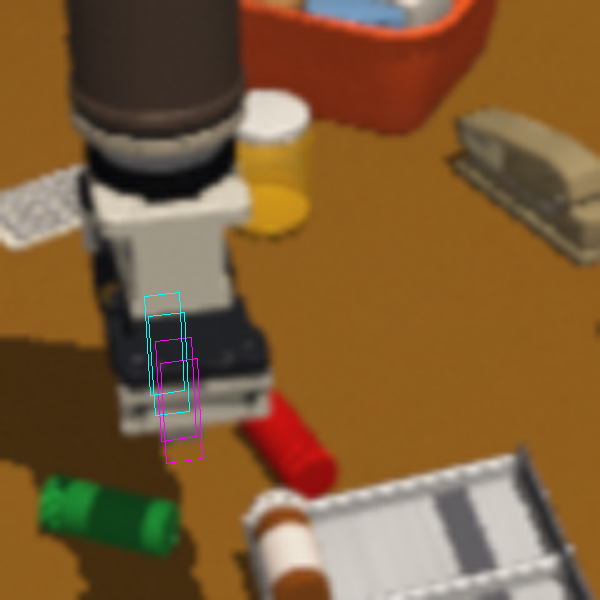

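Run:
```python
from h import *
s=arm.observe();Rm=R.from_rotvec(s["ee_rot"])
for y in(.095,-.095):
  for x in(-.0375,.0375): print(x,y,((proj("side",s["position"]+Rm.apply([x,y,.112]))-[190,105])*5).round(0))
```

```text
-0.0375 0.095 [[209. 221.]]
0.0375 0.095 [[ 75. 236.]]
-0.0375 -0.095 [[271. 425.]]
0.0375 -0.095 [[120. 444.]]
```

```bash
python3 -m pendant '[[[-7,-1,38,0,0,0,0.5],[-14,-1,75,0,0,0,0.5],[-20,-1,100,0,0,0,0.5],[-20,-1,113,0,0,0,0.5],[-20,-1,113,0,0,0,0.5]]]' && python3 go.py -0.02 0.047 0.0465
python3 - <<'E'
from cell import *
import cv2
for n in("top","side"): cv2.imwrite(f"pics/{n}2.png",cv2.cvtColor(get_image(n),cv2.COLOR_RGB2BGR))
a=cv2.imread("pics/top2.png")[130:290,200:360];b=cv2.imread("pics/side2.png")[130:290,180:340]
cv2.imwrite("pics/c3.png",cv2.resize(cv2.hconcat([a,b]),None,fx=2.5,fy=2.5,interpolation=cv2.INTER_CUBIC))
E
```

```text
clock: 2.95
position: [0.4351, -0.027, 0.2244]
ee_rot: [0.114, -3.138, -0.0]
force: [0.2, 0.0, -0.5]
width: 0.251
cols [[-1.0, -0.07, 0.0], [-0.07, 1.0, 0.0], [0.0, 0.0, -1.0]] det 1.0
now [ 0.4351 -0.027   0.2244] tgt [ 0.4405 -0.0261  0.2245] shift mm [-5.5  0.5 -0.1] turn [ 0.    -0.002  0.   ]
tip in rack: uphill,left,z mm [-25.5  46.5  46.4] t 2.95 F [ 0.21  0.02 -0.53] w 0.251
```

View pics/c3.png

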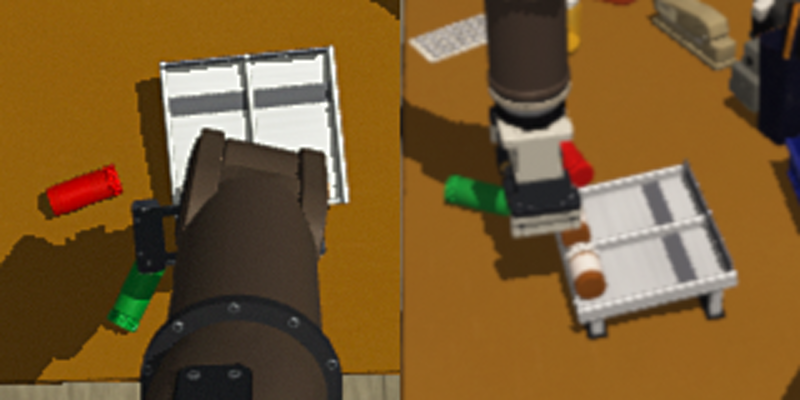

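```bash
python3 -m pendant '[[[-5,0,0,0,0,0,0.5],[-10,0,0,0,0,0,0.5],[-14,0,-0.5,0,0,0,0.5],[-18,0,-1,0,0,0,0.5],[-23,0,-1.5,0,0,0,0.5],[-28,0,-2,0,0,0,0.5],[-33,0,-2.6,0,0,0,0.5],[-38,0,-3.2,0,0,0,0.5],[-43,0,-3.8,0,0,0,0.5],[-48,0,-4.4,0,0,0,0.5],[-53,0,-5,0,0,0,0.5],[-58,0,-5.6,0,0,0,0.5]]]' && python3 go.py 0.1 0.0465 0.0615
python3 - <<'E'
from cell import *
import cv2
cv2.imwrite(f"pics/side3.png",cv2.cvtColor(get_image("side"),cv2.COLOR_RGB2BGR))
b=cv2.imread("pics/side3.png")[150:270,190:350]
cv2.imwrite("pics/c4.png",cv2.resize(b,None,fx=5,fy=5,interpolation=cv2.INTER_CUBIC))
E
```

```text
clock: 4.55
position: [0.4937, -0.0231, 0.2303]
ee_rot: [0.113, -3.139, -0.0]
force: [-0.2, 0.3, -0.0]
width: 0.252
cols [[-1.0, -0.07, 0.0], [-0.07, 1.0, 0.0], [0.0, 0.0, -1.0]] det 1.0
now [ 0.4937 -0.0231  0.2303] tgt [ 0.5603 -0.0179  0.2395] shift mm [-66.8   0.4  -9.2] turn [ 0. -0. -0.]
tip in rack: uphill,left,z mm [33.2 46.1 52.3] t 4.55 F [-0.23  0.27 -0.03] w 0.252
```

View pics/c4.png

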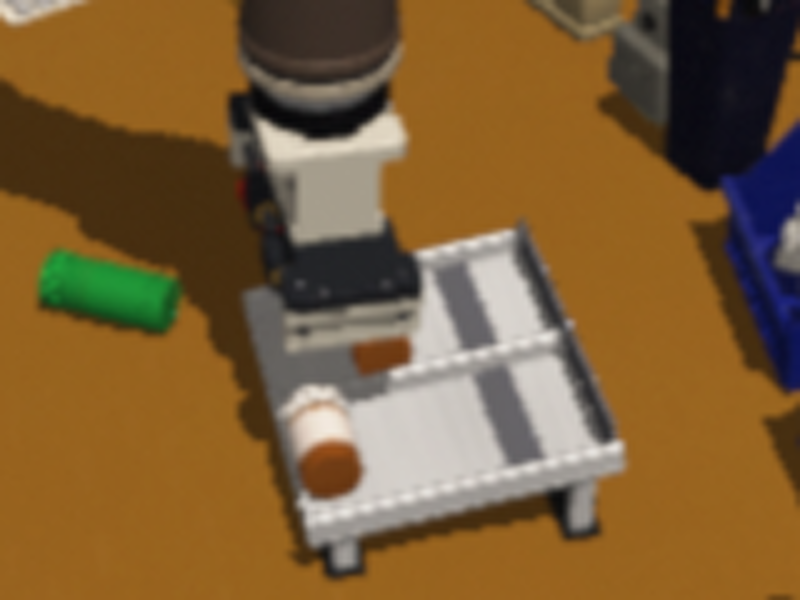

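```bash
python3 -m pendant '[[[-5,0,-0.6,0,0,0,0.5],[-10,0,-1.2,0,0,0,0.5],[-15,0,-1.8,0,0,0,0.5],[-20,0,-2.4,0,0,0,0.5],[-25,0,-3,0,0,0,0.5],[-30,0,-3.6,0,0,0,0.5],[-35,0,-4.2,0,0,0,0.5],[-40,0,-4.8,0,0,0,0.5],[-45,0,-5.4,0,0,0,0.5],[-50,0,-6,0,0,0,0.5],[-54,0,-6.5,0,0,0,0.5],[-58,0,-7,0,0,0,0.5],[-62,0,-7.5,0,0,0,0.5],[-65,0,-7.9,0,0,0,0.5],[-68,0,-8.2,0,0,0,0.5],[-71,0,-8.6,0,0,0,0.5],[-71,0,-8.6,0,0,0,0.5]]]' && python3 go.py 0.11 0.0465 0.0625
python3 - <<'E'
from cell import *
import cv2
cv2.imwrite(f"pics/side4.png",cv2.cvtColor(get_image("side"),cv2.COLOR_RGB2BGR))
b=cv2.imread("pics/side4.png")[150:270,190:350]
cv2.imwrite("pics/c5.png",cv2.resize(b,None,fx=5,fy=5,interpolation=cv2.INTER_CUBIC))
E
```

```text
clock: 6.72
position: [0.5645, -0.0179, 0.239]
ee_rot: [-0.113, 3.139, -0.0]
force: [-0.4, -0.7, 0.9]
width: 0.252
cols [[-1.0, -0.07, 0.0], [-0.07, 1.0, 0.0], [0.0, 0.0, -1.0]] det 1.0
now [ 0.5645 -0.0179  0.239 ] tgt [ 0.5702 -0.0172  0.2405] shift mm [-5.8  0.3 -1.5] turn [-0.  0.  0.]
tip in rack: uphill,left,z mm [104.2  46.2  61. ] t 6.725 F [-0.41 -0.69  0.88] w 0.252
```

View pics/c5.png

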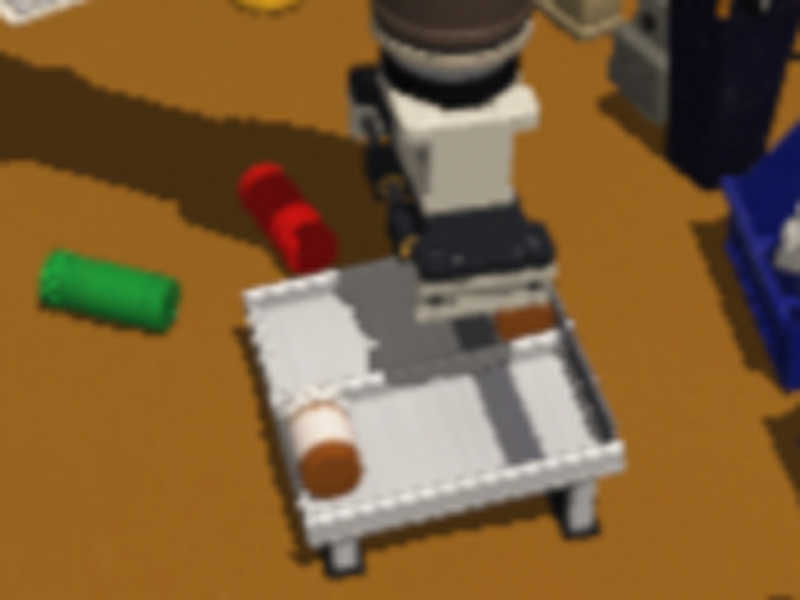

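```bash
python3 -m pendant '[[[3,0,0,0,0,0,0.5],[6,0,0,0,0,0,0.5],[10,0,0,0,0,0,0.5],[15,0,-5,0,0,0,0.5],[20,0,-15,0,0,0,0.5],[25,0,-35,0,0,0,0.5],[35,0,-70,0,0,0,0.5],[60,0,-110,0,0,0,0.5],[100,0,-140,0,0,0,0.5],[140,20,-150,0,0,0,0.5],[160,70,-150,0,0,0,0.5],[160,130,-150,0,0,0,0.5],[160,185,-150,0,0,0,0.5],[160,235,-150,0,0,0,0.5],[160,255,-150,0,0,0,0.5],[160,255,-150,0,0,0,0.5]]]'
python3 - <<'E'
from h import *
import cv2
p=np.load("p.npy")
for n,(r0,r1,c0,c1) in(("top",(140,230,250,350)),("side",(180,270,225,335))):
    f=cv2.cvtColor(get_image(n),cv2.COLOR_RGB2BGR);cv2.imwrite(f"pics/{n}5.png",f)
    im=cv2.resize(f[r0:r1,c0:c1],None,fx=5,fy=5,interpolation=cv2.INTER_CUBIC)
    for a,b in(((.130,.003,.004),(.130,.091,.004)),((.143,.006,.036),(.143,.088,.036))):
        q=((proj(n,lane(p,[a,b]))-[c0,r0]+.5)*5).astype(int)
        cv2.line(im,tuple(map(int,q[0])),tuple(map(int,q[1])),(255,0,255),1)
    cv2.imwrite(f"pics/e_{n}.png",im)
E
```

```text
clock: 8.78
position: [0.386, 0.2254, 0.3892]
ee_rot: [-0.117, 3.139, -0.0]
force: [0.0, -0.8, 0.2]
width: 0.251
```

View pics/e_top.png

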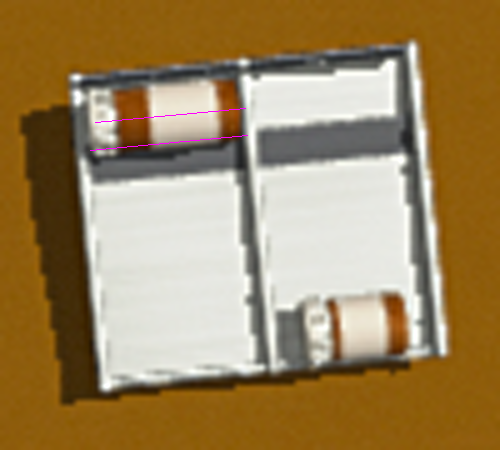

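View pics/e_side.png

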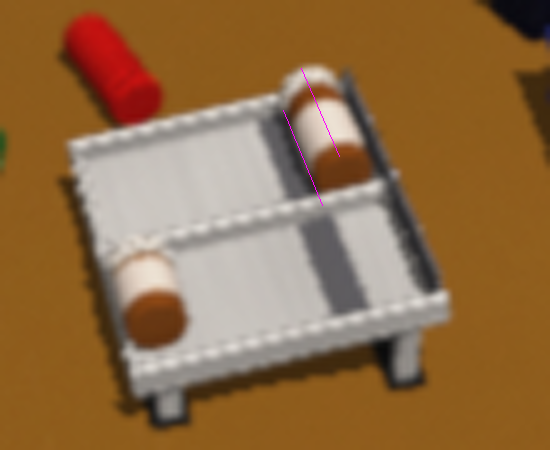

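View pics/top5.png

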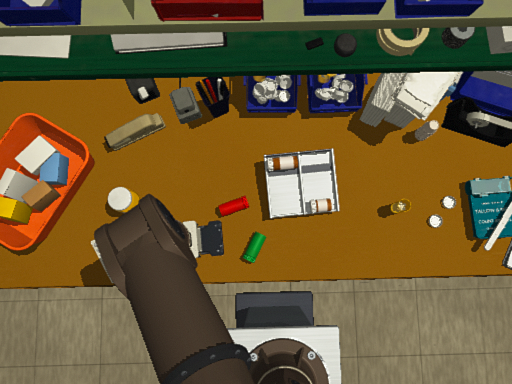

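View pics/side5.png

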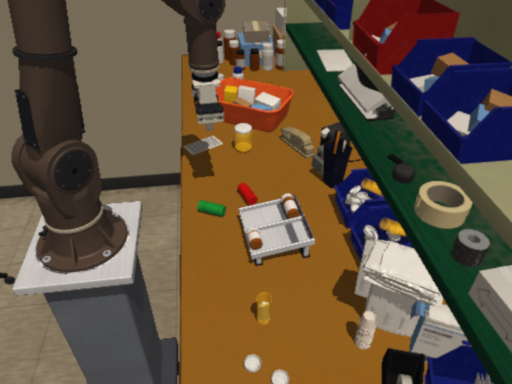

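The vial lies across the pocket. In the top crop (5x) it spans about (90-240, 80-155), beyond the ridge, and the side view agrees. The short vial (about (321,206) in the full top view), jar, open vial and both look-alikes look unmoved. The gripper is clear, with its tips about 0.21 m above the worktop.

Run:
```python
from cell import *
print(arm.sign_off())
```

```text
the job is handed in; nothing more can be done
None
```

The long vial is in the left gutter's pocket. I rolled it up the gutter and over the ridge with the part-closed fingertips, then backed off, raised the gripper and handed in at about 9 s of the 38 s allowed.

- **Long vial:** in both camera views it lies across the pocket between the ridge and the end stop. It stayed there after the fingers left.
- **Everything else:** the short vial is still against its low lip. The jar, the open vial and the red and green look-alikes look unmoved.
- **Gripper:** it finished clear, with the fingertips about 0.21 m above the worktop. Wrist force readings at the end of each move were about 1 N or less.
- **Disagreement:** fitted separately, the top and side cameras placed the rack about 5 mm apart along the gutter, so I used the combined fit. The ridge crest matched that fit in both views. I checked where the vial rests by eye, not to the millimetre.

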